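# Line up the sample jars by height

### The arm

A 6-joint arm with a two-finger parallel gripper is mounted at the origin on the work surface. World frame = base frame: x ahead of the robot, y to its left, z up, the work surface at z = 0. Lengths are in m, angles in rad, forces in N, time in s.
With the tool pointing down it reaches from about 0.25 to 0.775 m from the base axis. Payload 4 kg.
Tool frame: the origin (TCP) lies midway between the tips of the shut fingers; the grasp point (between the pads) lies 19 mm behind it (robot.grasp_offset is the distance from the TCP to the grasp point, in m); z points along the fingers, y is the direction in which the jaws open and shut (so a half turn about z gives the same grasp; the last joint's range is limited). The gripper opens to 94 mm and grips with 3 to 60 N. Pads are 16 mm wide; open, the fingers measure 119 mm over their backs; the gripper's body (75 mm by 177 mm) begins 78 mm behind the grasp point.
Start: joints at [-1.423, 0.087, 1.371, -0, 1.684, -0.103], TCP at [0.136, -0.533, 0.206] pointing down, gripper open.
Joint ranges: [-3.1, 3.1], [-0.76, 2.03], [0.27, 2.55], [-1.08, 4.22], [0.17, 2.65], [-2.57, 2.57]. Speed limits (rad/s): [2.79, 2.79, 3.14, 3.14, 3.14, 3.14].

### API

Orientations are given as [roll, pitch, yaw] about the fixed x, y, z axes, in that order (R = Rz(yaw) Ry(pitch) Rx(roll)).
In Python, from bench import status, viewer, order, robot gives the robot as it stands. The module is installed in compiled form; this text tells all that it offers.
- The arm moves only by the tool move_arm, never from a script. Its argument "targets" is a list of rows, each a list of 3 entries, a list of its own where there are three numbers: the shift along the tool's x, y, z in mm, then the turn, a rotation vector about the tool's x, y, z in degrees, then the opening, from -1 (shut) to 1 (fully open). A call has 1 to 20 rows; each row is the pose to reach, as a shift and turn from the pose commanded when the call began, along the tool's axes at that moment; what a row does not reach only later rows make up. A row lasts 1/8 s, in which the tool goes at most 62.5 mm and 10.7 degrees, less where a joint would pass 70% of its speed; a pose out of reach is approached as far as the arm can. A call with a gripper value outside its range is refused whole. The fingers move at their own pace and stop on an object; the grip force is fixed at half the most. Time passes only in rows, so rows that repeat a pose let the fingers close. It gives the time, the measured TCP pose, the force and the opening at its end, in the units of the state.
- status.get_obs(): the state, without advancing time (a new reading comes with each control period).
- viewer.snapshot(name): name is "scene" or "side" or "wrist"; returns the picture (400x640x3 uint8, red, green, blue); there is no depth.
- viewer.camera_model(name): a dict with "K" (3x3 intrinsics, pixels), "D" ([k1, k2, p1, p2, k3] as OpenCV has them; the pictures are not rectified), "xyz" and "attitude" of the camera in the world; the wrist camera has in their place "T_tool_cam" (4x4, takes a point from camera to tool coordinates, whose origin is the TCP and whose axes are the flange's). Camera axes: x right, y up, looking along -z (the intrinsics and any distortion apply to the point x, -y, -z); pixel columns grow to the right and rows downward; lengths in m; the calibration is good to about 2 mm. A picture is of the moment at which its call begins: read the wrist's pose just before it. camera_model takes no time and is no camera call.
- order.close_job(): hands the job in, once; it reports no verdict.
The state is a dict: "time": time; "joint_positions": joint angles; "qvel": joint speeds; "joint_torque": joint torques, N m; "tool_pos": TCP position; "ee_rot": TCP orientation; "wrist_force": force on the tool from outside, world axes, zero at the start; "wrist_torque": the same for the moment, N m; "width": finger opening in m.
Only numpy, scipy, OpenCV 4.12 (cv2) and the standard library are available. Lean on these libraries where they do the work, as an engineer would, in place of code of your own. Each camera call takes 0.05 s, during which the arm holds its last target. There are 200 camera calls.

### The job

Tidy the four amber sample jars onto the white strip, one standing on the middle of each cork mark, in order of height, with the tallest on the mark next to the upright end stop and the shortest at the far end. Keep the jars upright, set them down rather than drop them, and leave the white dropper bottle where it stands.

Things in the scene. Friction and masses are not known exactly. Their poses are not given: they have to be found in the camera images.
- jar_a: loose upright amber glass jar with a black screw lid, squat: 48 mm in diameter (glass and lid alike, straight-sided), 46 mm tall with the lid. 110 to 180 g nominal, the true mass varies. Origin: centre of its underside; z up along the jar.
- jar_b: loose upright amber glass jar with a black screw lid, second shortest: 36 mm in diameter (glass and lid alike, straight-sided), 66 mm tall with the lid. 110 to 180 g nominal, the true mass varies. Origin: centre of its underside; z up along the jar.
- jar_c: loose upright amber glass jar with a black screw lid, second tallest: 44 mm in diameter (glass and lid alike, straight-sided), 86 mm tall with the lid. 110 to 180 g nominal, the true mass varies. Origin: centre of its underside; z up along the jar.
- jar_d: loose upright amber glass jar with a black screw lid, tall and slim: 32 mm in diameter (glass and lid alike, straight-sided), 106 mm tall with the lid. 110 to 180 g nominal, the true mass varies. Origin: centre of its underside; z up along the jar.
- mark_1: fixed round cork mark, 58 mm in diameter, 3 mm thick, on the white laminate strip (430 x 64 x 8 mm); one end of the row. The four marks lie in line along the strip, 85 mm apart. Origin: centre of its underside, 8 mm above the table; its top, where a jar stands, is 11 mm above the table. y: along the strip from mark_1 to mark_4.
- mark_2: fixed round cork mark, 58 mm in diameter, 3 mm thick, on the white laminate strip (430 x 64 x 8 mm); second in the row, between mark_1 and mark_3. The four marks lie in line along the strip, 85 mm apart. Origin: centre of its underside, 8 mm above the table; its top, where a jar stands, is 11 mm above the table. y: along the strip from mark_1 to mark_4.
- mark_3: fixed round cork mark, 58 mm in diameter, 3 mm thick, on the white laminate strip (430 x 64 x 8 mm); third in the row, between mark_2 and mark_4. The four marks lie in line along the strip, 85 mm apart. Origin: centre of its underside, 8 mm above the table; its top, where a jar stands, is 11 mm above the table. y: along the strip from mark_1 to mark_4.
- mark_4: fixed round cork mark, 58 mm in diameter, 3 mm thick, on the white laminate strip (430 x 64 x 8 mm); the other end of the row. The four marks lie in line along the strip, 85 mm apart. Origin: centre of its underside, 8 mm above the table; its top, where a jar stands, is 11 mm above the table. y: along the strip from mark_1 to mark_4.
- end_stop: upright dark wooden end stop, fixed on the strip at one of its two ends (either one), 72.5 mm beyond the end mark, in line with the marks: 16 mm thick along the strip, 60 mm across it, 60 mm tall. At the strip's other end is only a low bar 6 mm tall. Origin: centre of its underside, 8 mm above the table.
- dropper: bystander: loose white dropper bottle, red nozzle, 34 mm in diameter, 92 mm tall, 60 g; origin: centre of its underside. It, the jars and a green slide box (80 x 50 x 34 mm) stand in one row across the table, 90 mm or more apart between centres; the strip lies beyond, roughly parallel. Nothing near them is taller than 106 mm.
Mind the look-alikes: they are no part of the job. What is shaped like the jar_b but blue, pink or yellow is not meant.

How it is judged:
By the outcome, as a careful person would: the job done as asked, in the order asked, and still so for the second after the job is handed in, with the robot touching nothing.
It also fails if it takes over 96 s, if anything falls off the work surface, if the arm or the gripper's body presses on something with over 40 N, if the wrist force passes 120 N, or if a joint passes its speed limit or range.

## Working session

There is one attempt and no reset: what is moved stays moved. The work goes in short steps, Python scripts to look and compute and a tool call to move; the robot and the scene stay as the last step left them, time stands still between calls to the robot, and variables do not carry over. Pictures are saved under pics/ and viewed, about 12 in all and at most 16, crops included, and the job is handed in when it is done.

Besides the shell and the picture viewer there is one more tool, called after ">>>" by a JSON object that holds its "api" and its "payload". move_arm: Moves the arm, as the interface text tells. Its arguments: {"type":"object","properties":{"targets":{"type":"array"}},"required":["targets"]}

```bash
mkdir -p pics
python3 - <<'E'
from bench import status, viewer, robot
import cv2,numpy as np
o=status.get_obs();print(o)
for n in("scene","side","wrist"):
    im=viewer.snapshot(n);cv2.imwrite(f"pics/{n}0.png",im[:,:,::-1]);print(n,viewer.camera_model(n))
a=[cv2.imread(f"pics/{n}0.png") for n in("scene","side")]
E
```

```text
{'time': 0.0, 'joint_positions': array([-1.42311016e+00,  8.79423048e-02,  1.37224026e+00,  2.74547738e-05,
        1.68358653e+00, -1.03103091e-01]), 'qvel': array([ 0.00013319, -0.00102333,  0.00158522, -0.00056039,  0.0008534 ,
        0.0007962 ]), 'joint_torque': array([-3.00744050e-04, -3.40185821e+01, -3.02423573e+01,  7.17488257e-02,
        3.31139588e-02, -1.53741539e-04]), 'tool_pos': array([ 0.13641569, -0.53225413,  0.20431821]), 'ee_rot': array([-3.13943058e+00, -2.51142391e-04,  2.50792048e-01]), 'wrist_force': array([-0.34648057, -0.54482171, -0.47149618]), 'wrist_torque': array([-0.02123023, -0.04102284, -0.05096219]), 'width': 0.09407267457976817}
scene {'K': array([[463.74450027,   0.        , 320.88295662],
       [  0.        , 463.74450027, 203.02212446],
       [  0.        ,   0.        ,   1.        ]]), 'D': array([0.02417996, 0.        , 0.        , 0.        , 0.        ]), 'xyz': array([ 1.14922483, -0.39263754,  0.54658967]), 'attitude': array([ 0.96769627, -0.00654525,  1.02872495])}
side {'K': array([[367.68519396,   0.        , 320.06887254],
       [
[... 185 characters left out ...]
8982, 0.60785492, 0.44505689]), 'attitude': array([ 1.02682849e+00,  7.78373315e-05, -2.79025460e+00])}
wrist {'K': array([[352.10661447,   0.        , 321.18174336],
       [  0.        , 352.10661447, 196.45336745],
       [  0.        ,   0.        ,   1.        ]]), 'D': array([0.02038012, 0.        , 0.        , 0.        , 0.        ]), 'T_tool_cam': array([[-7.90210034e-04,  9.63082900e-01,  2.69203833e-01,
         7.79921269e-02],
       [ 9.99999643e-01,  6.80282222e-04,  5.01633189e-04,
        -6.60277822e-05],
       [ 2.99979765e-04,  2.69204133e-01, -9.63083093e-01,
        -1.79611655e-01],
       [ 0.00000000e+00,  0.00000000e+00,  0.00000000e+00,
         1.00000000e+00]])}
```

View pics/scene0.png

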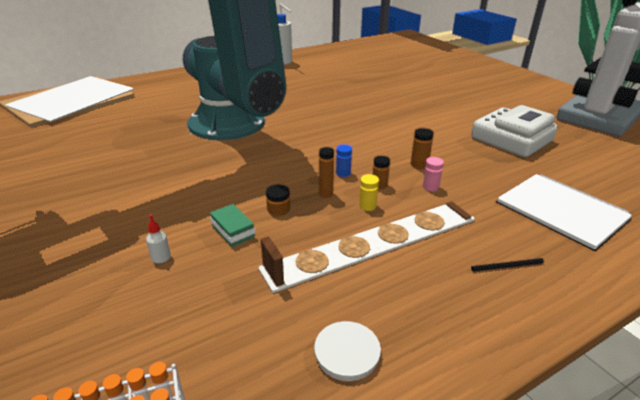

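View pics/side0.png

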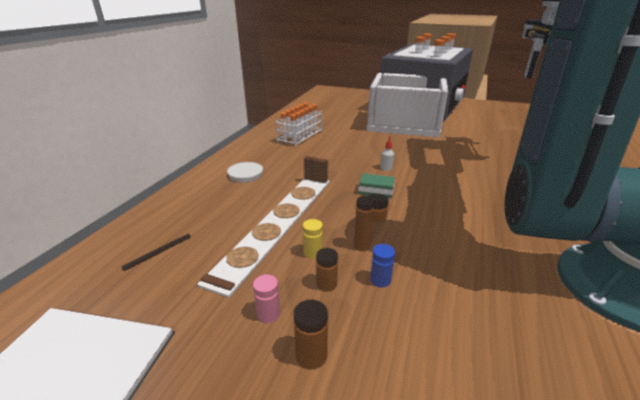

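The scene view shows these candidates:
- **Amber jars with black lids:** squat jar_a at (278,199), slim tall jar_d at (326,172), small jar_b at (381,171) and jar_c at (423,148).
- **Look-alikes, ruled out by colour:** blue (344,160), yellow (369,192) and pink (433,173).
- **End stop:** it stands at (272,260), next to the cork at (312,261).

Next I'll measure, and confirm this in one enlarged crop.

```bash
cat > h.py <<'E'
import cv2,numpy as np
from scipy.spatial.transform import Rotation as R
from bench import status,viewer
def cam(n,o=None):
    m=viewer.camera_model(n)
    if n=="wrist":
        o=o or status.get_obs();T=np.eye(4);T[:3,:3]=R.from_euler('xyz',o['ee_rot']).as_matrix();T[:3,3]=o['tool_pos']
        T=T@m['T_tool_cam'];return m,T[:3,:3],T[:3,3]
    return m,R.from_euler('xyz',m['attitude']).as_matrix(),np.array(m['xyz'])
def ray(c,uv,z):
    m,A,p=c;q=cv2.undistortPoints(np.array(uv,float).reshape(-1,1,2),m['K'],m['D'])[:,0]
    d=np.c_[q[:,0],-q[:,1],-np.ones(len(q))]@A.T
    return p+d*((z-p[2])/d[:,2])[:,None]
def proj(c,P):
    m,A,p=c;X=(np.atleast_2d(P)-p)@A*[1,-1,-1]
    return cv2.projectPoints(X,np.zeros(3),np.zeros(3),m['K'],m['D'])[0][:,0]
def blobs(mask,amin=25):
    n,l,s,c=cv2.connectedComponentsWithStats(mask.astype(np.uint8));return [(i,s[i],c[i],l==i) for i in range(1,n) if s[i][4]>=amin]
E
python3 - <<'E'
from h import *
for n,roi in(("scene",(250,120,480,290)),("side",(190,150,400,370))):
    im=cv2.imread(f"pics/{n}0.png");c=cam(n);hsv=cv2.cvtColor(im,cv2.COLOR_BGR2HSV)
    x0,y0,x1,y1=roi;k=np.zeros(im.shape[:2],bool);k[y0:y1,x0:x1]=1
    V=hsv[...,2];S=hsv[...,1];H=hsv[...,0]
    print(n,"lids")
    for i,s,ct,m in blobs(k&(V<50)&(S<140),20): print(s,ct.round(1))
    print("dark")
    for i,s,ct,m in blobs(k&(V<105),40): print(s,ct.round(1))
    w=k&(S<60)&(V>170)
    print("white")
    for i,s,ct,m in blobs(w,300):
        hull=cv2.convexHull(np.argwhere(m)[:,::-1].astype(np.int32));f=np.zeros(im.shape[:2],np.uint8);cv2.fillConvexPoly(f,hull,1)
        for j,s2,c2,m2 in blobs((f>0)&~m&(V>110),60): print("cork",s2,ct.round(0),ray(c,[c2],.011)[0].round(4))
im=cv2.imread("pics/scene0.png")[120:290,250:480];cv2.imwrite("pics/crop0.png",cv2.resize(im,None,fx=3.4,fy=3.4,interpolation=2))
E
```

```text
scene lids
[415 129  18  11 159] [423.5 134.1]
[320 148  13  11 120] [326.1 153. ]
[375 157  14  11 130] [381.5 161.6]
[266 185  23  16 302] [277.3 192.4]
[472 266   8   5  32] [475.8 268. ]
dark
[250 120  48  45 944] [264.3 144.7]
[411 128  22  44 649] [421.1 147.9]
[319 147  15  13 166] [326.1 153.2]
[268 157  39  11 113] [290.1 162.2]
[374 156  16  13 183] [381.4 161.9]
[336 158  21  24 129] [344.4 172. ]
[ 257  160   87   59 2678] [302.1 192.7]
[373 168  22  26 268] [383.1 180.7]
[250 176  25  11  61] [263.5 181. ]
[430 189  17   7  62] [439.4 192.5]
[447 204  23  15  51] [458.3 212. ]
[366 207  17   9  87] [375.  211.8]
[250 234   7   9  46] [252.3 238.5]
[261 240  23  46 556] [272.5 264.5]
[471 265   9   8  56] [475.4 268.3]
white
cork [414 210  31  20 436] [369. 244.] [0.6415 0.1608 0.011 ]
cork [378 222  31  21 486] [369. 244.] [0.6368 0.0762 0.011 ]
cork [338 234  32  24 554] [369. 244.] [ 0.6317 -0.0082  0.011 ]
cork [296 248  33  25 619] [369. 244.] [ 0.627  -0.0926  0.011 ]
side lids
[358 195  29  14 184] [374.9 203.2]
[296 323  12   7  25] [301.5 326.5]
dark
[190 150  28  19 151] [201.5 157.5]
[304 158  24  24 507] [315.4 169.5]
[ 333  183   67   81 2607] [371.2 223.5]
[292 245  13  12 100] [298.5 250.6]
[302 248  36  43 957] [323.6 270.9]
[356 260  28  28 407] [371.1 275.7]
[201 278  33  12  79] [216.9 283.9]
[ 273  299   55   70 2500] [305.5 336.6]
[242 303  16  17 168] [249.8 311.1]
white
cork [290 187  25  12 239] [261. 240.] [ 0.6225 -0.0838  0.011 ]
cork [272 196  27  22 313] [261. 240.] [ 6.284e-01 -1.000e-04  1.100e-02]
cork [251 223  30  18 399] [261. 240.] [0.6323 0.085  0.011 ]
cork [220 236  38  32 551] [261. 240.] [0.6383 0.1689 0.011 ]
cork [204 273  31  18  90] [261. 240.] [0.6414 0.2348 0.011 ]
```

View pics/crop0.png

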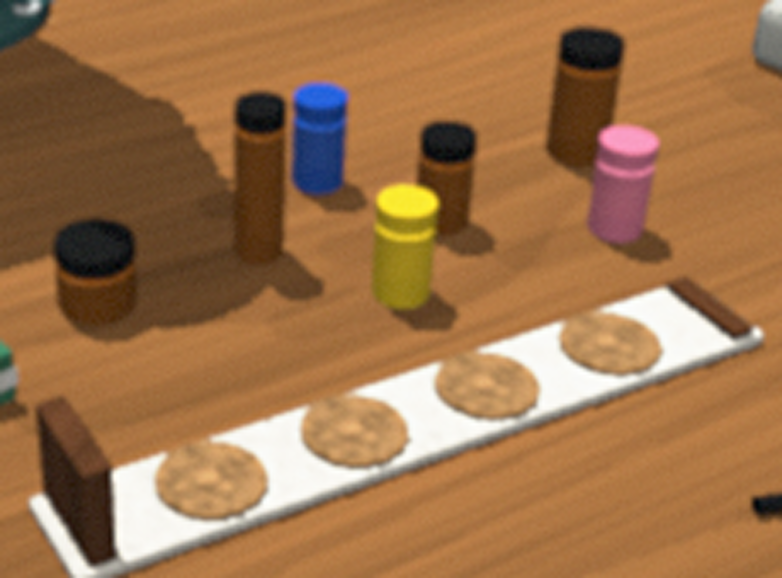

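The crop confirms it: four amber jars with black lids, and the blue, yellow and pink ones are not meant. Mark 1 for this job (tallest) is the one at the bottom left, beside the stop. Next I'll get rough jar positions.

Run:
```python
from h import *
c=cam("scene")
for n,uv,z in(("a",(277.3,192.4),.04),("b",(381.5,161.6),.06),("c",(423.5,134.1),.08),("d",(326.1,153.2),.1),("blue",(344,151),.06),("yellow",(369.5,181),.06),("pink",(434,163),.06),("drop",(160,262),0),("box",(233,220),.034)):print(n,ray(c,[uv],z)[0].round(3))
```

```text
a [ 0.445 -0.066  0.04 ]
b [0.478 0.166 0.06 ]
c [0.453 0.302 0.08 ]
d [0.449 0.045 0.1  ]
blue [0.398 0.123 0.06 ]
yellow [0.529 0.098 0.06 ]
pink [0.539 0.258 0.06 ]
drop [ 0.484 -0.315  0.   ]
box [ 0.478 -0.174  0.034]
```

```bash
cat >> h.py <<'E'
def go(x,y,z,yaw,o=None):
    o=o or status.get_obs();A=R.from_euler('xyz',o['ee_rot']);B=R.from_euler('xyz',[np.pi,0,np.radians(yaw)])
    print("at",o['tool_pos'].round(4),np.degrees(o['ee_rot']).round(2),"t",round(o['time'],2),"w",round(o['width'],4))
    print("shift",(A.inv().apply(np.array([x,y,z])-o['tool_pos'])*1000).round(1),"turn",np.degrees((A.inv()*B).as_rotvec()).round(2))
E
python3 -c "
from h import *
go(.52,.08,.28,86.7)"
```

```text
at [ 0.1364 -0.5324  0.2046] [-1.799e+02 -1.000e-02  1.437e+01] t 0.15 w 0.0941
shift [ 523.5 -498.1  -74.5] turn [-8.000e-02 -7.000e-02 -7.233e+01]
```

>>> {"api": "move_arm", "payload": {"targets": [[[523,-498,-74],[0,0,-72.3],1],[[523,-498,-74],[0,0,-72.3],1],[[523,-498,-74],[0,0,-72.3],1],[[523,-498,-74],[0,0,-72.3],1],[[523,-498,-74],[0,0,-72.3],1],[[523,-498,-74],[0,0,-72.3],1],[[523,-498,-74],[0,0,-72.3],1],[[523,-498,-74],[0,0,-72.3],1],[[523,-498,-74],[0,0,-72.3],1],[[523,-498,-74],[0,0,-72.3],1],[[523,-498,-74],[0,0,-72.3],1],[[523,-498,-74],[0,0,-72.3],1],[[523,-498,-74],[0,0,-72.3],1],[[523,-498,-74],[0,0,-72.3],1],[[523,-498,-74],[0,0,-72.3],1],[[523,-498,-74],[0,0,-72.3],1]]}}

```text
time: 2.15
tool_pos: [0.5192, 0.0784, 0.2797]
ee_rot: [3.141, 0.0, 1.511]
wrist_force: [0.1, 0.3, 0.3]
width: 0.094
```

Run:
```python
from h import *
import json
o=status.get_obs();print(o['time'],o['tool_pos'],np.degrees(o['ee_rot']),o['qvel'].round(3))
im=viewer.snapshot("wrist")[:,:,::-1].copy();cv2.imwrite("pics/w1.png",im);c=cam("wrist",o)
np.save("w1pose.npy",np.r_[o['tool_pos'],o['ee_rot']])
hsv=cv2.cvtColor(im,cv2.COLOR_BGR2HSV);H,S,V=[hsv[...,i] for i in range(3)]
for i,s,ct,m in blobs((S<60)&(V>170),1000):
    hull=cv2.convexHull(np.argwhere(m)[:,::-1].astype(np.int32));f=np.zeros(V.shape,np.uint8);cv2.fillConvexPoly(f,hull,1)
    print("white",s)
    for j,s2,c2,m2 in blobs((f>0)&~m&(V>110),150):print("cork",s2,ray(c,[c2],.011)[0].round(4))
for i,s,ct,m in blobs((V<45),100):print("lid",s,ct.round(1))
```

```text
2.15 [0.5191897  0.07836628 0.2797313 ] [1.79973726e+02 1.03782457e-02 8.65679894e+01] [ 0.003  0.004 -0.003  0.003 -0.003  0.   ]
white [ 388    4   61  107 2755]
cork [397  14  49  10 361] [0.643  0.2367 0.011 ]
cork [ 391   59   50   51 1913] [0.6389 0.1657 0.011 ]
white [ 378  196   45  131 1905]
cork [385 197  26  41 730] [ 0.617  -0.0048  0.011 ]
cork [382 254  38  39 973] [ 0.6185 -0.0897  0.011 ]
white [ 503  274   65   50 1032]
lid [238 192  30  29 611] [252.7 205.6]
lid [ 16 234  10  36 124] [ 21.6 251.9]
lid [ 185  234   50   96 1435] [207.9 290.1]
lid [426 286  32  43 650] [444.5 308.5]
lid [    0   291   142   109 10284] [ 56.8 346.6]
lid [  501   292   139   108 10368] [585.2 350.1]
```

View pics/w1.png

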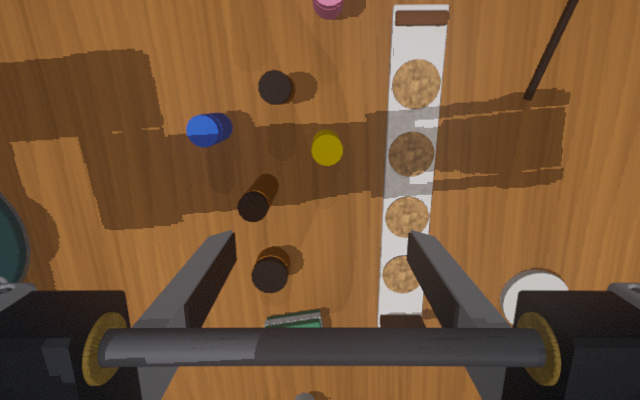

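```bash
cat >> h.py <<'E'
from scipy.optimize import least_squares
def lids(im,c,h,r,near,vmax=60,tol=.05):
    """far-side rim of black lid on plane z=h, circle of radius r"""
    V=cv2.cvtColor(im,cv2.COLOR_BGR2HSV)[...,2];res=[]
    for i,s,ct,m in blobs(cv2.morphologyEx((V<vmax).astype(np.uint8),cv2.MORPH_OPEN,np.ones((5,5))),80):
        p0=ray(c,[ct],h)[0]
        if np.hypot(*(p0[:2]-near))>tol or s[4]>9000: continue
        k=max(cv2.findContours(m.astype(np.uint8),cv2.RETR_EXTERNAL,cv2.CHAIN_APPROX_NONE)[0],key=len)[:,0]
        P=ray(c,k,h)[:,:2];n=p0[:2]-c[2][:2];n/=np.linalg.norm(n)
        f=P[:,:]@n; q=P[f>np.median(f)] 
        s2=least_squares(lambda x:np.hypot(*(q-x[:2]).T)-r+.0005,p0[:2],loss='soft_l1',f_scale=.001)
        res.append((s,s2.x.round(4),round(float(np.sqrt(np.mean(s2.fun**2))*1000),2)))
    return res
def corks(im,c):
    hsv=cv2.cvtColor(im,cv2.COLOR_BGR2HSV);H,S,V=[hsv[...,i] for i in range(3)];out=[]
    for i,s,ct,m in blobs((S<70)&(V>75),900):
        f=m.astype(np.uint8);ks,hi=cv2.findContours(f,cv2.RETR_CCOMP,cv2.CHAIN_APPROX_NONE)
        for k,hh in zip(ks,hi[0]):
            if hh[3]<0 or cv2.contourArea(k)<250: continue
            P=ray(c,k[:,0],.011)[:,:2]
            s2=least_squares(lambda x:np.hypot(*(P-x[:2]).T)-x[2],np.r_[P.mean(0),.029],loss='soft_l1',f_scale=.001)
            out.append((k[:,0].mean(0).round(0),s2.x.round(4),round(float(np.sqrt(np.mean(s2.fun**2))*1000),2)))
    return out
E
python3 - <<'E'
from h import *
p=np.load("w1pose.npy");c=cam("wrist",dict(tool_pos=p[:3],ee_rot=p[3:]));im=cv2.imread("pics/w1.png")
print(corks(im,c))
for n,h,r,q in(("a",.046,.024,(.445,-.066)),("b",.066,.018,(.478,.166)),("d",.106,.016,(.449,.045))):print(n,lids(im,c,h,r,np.array(q)))
for n in("scene","side"):print(n,corks(cv2.imread(f"pics/{n}0.png"),cam(n)))
for n,h,r,q in(("a",.046,.024,(.445,-.066)),("b",.066,.018,(.478,.166)),("c",.086,.022,(.453,.302)),("d",.106,.016,(.449,.045))):print(n,lids(cv2.imread("pics/scene0.png"),cam("scene"),h,r,np.array(q)))
E
```

```text
[(array([411., 154.]), array([0.6337, 0.0806, 0.0294]), 0.37), (array([416.,  84.]), array([0.639 , 0.1653, 0.0291]), 0.37)]
a [(array([253, 257,  34,  35, 978], dtype=int32), array([ 0.4433, -0.0602]), 1.04)]
b [(array([264,  80,  28,  24, 525], dtype=int32), array([0.4816, 0.161 ]), 2.73)]
d [(array([238, 192,  30,  29, 698], dtype=int32), array([0.4449, 0.0516]), 0.46)]
scene [(array([625.,  96.]), array([0.4635, 1.1051, 0.0884]), 28.74)]
side []
a [(array([267, 185,  22,  17, 322], dtype=int32), array([ 0.4495, -0.0672]), 1.38)]
b [(array([375, 157,  14,  11, 142], dtype=int32), array([0.4834, 0.1607]), 1.93)]
c [(array([415, 129,  17,  12, 174], dtype=int32), array([0.4579, 0.296 ]), 2.04)]
d [(array([320, 148,  13,  11, 131], dtype=int32), array([0.453 , 0.0426]), 1.9)]
```

```bash
python3 -c "
from h import *
go(.445,.0516,.15,86.4)"
```

```text
at [0.5192 0.0785 0.2797] [1.7997e+02 1.0000e-02 8.6580e+01] t 2.2 w 0.0939
shift [-31.3 -72.6 129.7] turn [0.03 0.01 0.18]
```

>>> {"api": "move_arm", "payload": {"targets": [[[-31,-72.5,60],[0,0,0.2],0.5],[[-31,-72.5,130],[0,0,0.2],0.5],[[-31,-72.5,130],[0,0,0.2],0.5],[[-31,-72.5,130],[0,0,0.2],0.5],[[-31,-72.5,130],[0,0,0.2],0.5]]}}

```text
time: 2.82
tool_pos: [0.4468, 0.0525, 0.1515]
ee_rot: [3.138, -0.0, 1.509]
wrist_force: [0.6, 0.4, 0.7]
width: 0.0705
```

```bash
cat > look.py <<'E'
import sys
from h import *
D=dict(a=(.046,.024),b=(.066,.018),c=(.086,.022),d=(.106,.016))
n,x,y,tag=sys.argv[1],float(sys.argv[2]),float(sys.argv[3]),sys.argv[4]
o=status.get_obs();im=viewer.snapshot("wrist")[:,:,::-1].copy();cv2.imwrite(f"pics/{tag}.png",im);c=cam("wrist",o)
print(lids(im,c,*D[n],np.array([x,y])));print(corks(im,c));print(o['tool_pos'])
E
python3 look.py d .445 .0516 w2
```

```text
[(array([ 296,  197,   45,   46, 1663], dtype=int32), array([0.4442, 0.0512]), 0.42)]
[]
[0.44677497 0.05254214 0.15150893]
```

View pics/w2.png

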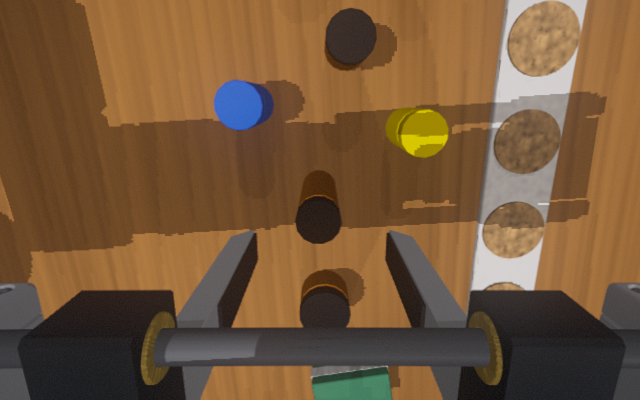

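The picture shows jar_d's lid at (318,219), centred between the fingers, and the fit agrees to within a millimetre. I'll go down and grip it.

```bash
python3 -c "
from h import *
go(.4443,.0513,.051,86.4)"
```

```text
at [0.4472 0.0526 0.152 ] [ 1.7974e+02 -2.0000e-02  8.6460e+01] t 2.88 w 0.071
shift [ -1.5  -3.3 101. ] turn [ 0.26 -0.02  0.06]
```

>>> {"api": "move_arm", "payload": {"targets": [[[-1,-2.5,50],[0,0,0],0.5],[[-1,-2.5,85],[0,0,0],0.5],[[-1,-2.5,101],[0,0,0],0.5],[[-1,-2.5,101],[0,0,0],0.5],[[-1,-2.5,101],[0,0,0],0.5]]}}

```text
time: 3.5
tool_pos: [0.4447, 0.0518, 0.0505]
ee_rot: [3.138, -0.0, 1.509]
wrist_force: [1.1, -0.5, 0.2]
width: 0.0709
```

>>> {"api": "move_arm", "payload": {"targets": [[[0,0,0],[0,0,0],-1],[[0,0,0],[0,0,0],-1],[[0,0,0],[0,0,0],-1],[[0,0,0],[0,0,0],-1],[[0,0,0],[0,0,0],-1],[[0,0,-10],[0,0,0],-1],[[0,0,-40],[0,0,0],-1],[[0,0,-80],[0,0,0],-1],[[0,0,-100],[0,0,0],-1],[[0,0,-100],[0,0,0],-1],[[0,0,-100],[0,0,0],-1]]}}

```text
time: 4.88
tool_pos: [0.4421, 0.0518, 0.1474]
ee_rot: [-3.14, 0.0, 1.509]
wrist_force: [-0.3, 0.3, -1.6]
width: 0.0317
```

```bash
python3 -c "
from h import *
print(status.get_obs()['wrist_force'])
go(.6231,-.0891,.150,86.4)"
```

```text
[-0.32101794  0.2722532  -1.56341232]
at [0.4421 0.0518 0.1474] [-1.7989e+02  1.0000e-02  8.6470e+01] t 4.88 w 0.0317
shift [-129.5  189.3   -2.9] turn [-0.11  0.01  0.07]
```

>>> {"api": "move_arm", "payload": {"targets": [[[-20,30,0],[0,0,0],-1],[[-47,70,0],[0,0,0],-1],[[-75,110,-3],[0,0,0],-1],[[-103,150,-3],[0,0,0],-1],[[-122,178,-3],[0,0,0],-1],[[-129.5,189,-3],[0,0,0],-1],[[-129.5,189,-3],[0,0,0],-1],[[-129.5,189,-3],[0,0,0],-1],[[-129.5,189,-3],[0,0,0],-1]]}}

```text
time: 6.0
tool_pos: [0.6228, -0.0881, 0.1519]
ee_rot: [3.141, -0.0, 1.51]
wrist_force: [0.5, 0.6, -0.4]
width: 0.0313
```

```bash
python3 look.py d .623 -.089 w3; python3 -c "
from h import *
go(.6231,-.0891,.063,86.4)"
```

```text
[]
[(array([323.,  90.]), array([ 0.6289, -0.0043,  0.029 ]), 0.26)]
[ 0.62284338 -0.08812344  0.15188448]
at [ 0.623  -0.0883  0.152 ] [179.97   0.    86.52] t 6.05 w 0.0317
shift [-0.8  0.1 89. ] turn [0.03 0.   0.12]
```

View pics/w3.png

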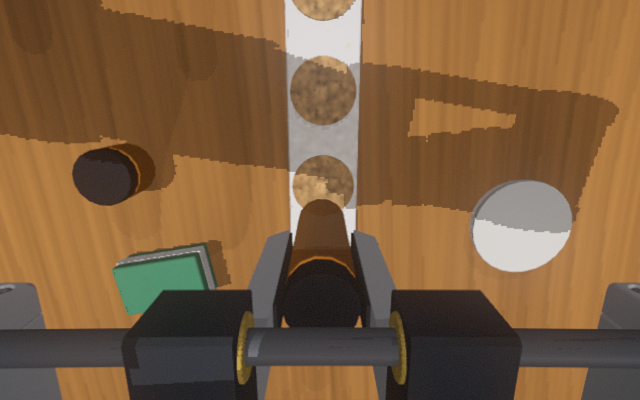

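The held jar_d is in line with the strip, and the second cork is at (323,90), measured as predicted. I'll lower it.

>>> {"api": "move_arm", "payload": {"targets": [[[-0.8,0,40],[0,0,0],-1],[[-0.8,0,70],[0,0,0],-1],[[-0.8,0,82],[0,0,0],-1],[[-0.8,0,86],[0,0,0],-1],[[-0.8,0,88],[0,0,0],-1],[[-0.8,0,89],[0,0,0],-1],[[-0.8,0,89],[0,0,0],-1]]}}

```text
time: 6.92
tool_pos: [0.624, -0.09, 0.0634]
ee_rot: [3.14, 0.0, 1.509]
wrist_force: [0.7, 0.0, -1.5]
width: 0.0318
```

>>> {"api": "move_arm", "payload": {"targets": [[[0,0,1],[0,0,0],-1],[[0,0,2],[0,0,0],-1],[[0,0,2.5],[0,0,0],-1],[[0,0,2.5],[0,0,0],-1]]}}

```text
time: 7.42
tool_pos: [0.6233, -0.0899, 0.0598]
ee_rot: [-3.141, 0.0, 1.509]
wrist_force: [0.4, 0.8, -1.6]
width: 0.0316
```

>>> {"api": "move_arm", "payload": {"targets": [[[0,0,0.7],[0,0,0],-1],[[0,0,1.5],[0,0,0],-1],[[0,0,1.5],[0,0,0],-1]]}}

```text
time: 7.8
tool_pos: [0.6235, -0.0899, 0.0596]
ee_rot: [3.141, 0.0, 1.509]
wrist_force: [-2.2, 1.0, 5.9]
width: 0.0313
```

Contact reads about +6 N, so the jar stands on the cork. I'll release and rise.

>>> {"api": "move_arm", "payload": {"targets": [[[0,0,0.5],[0,0,0],-0.2],[[0,0,0.5],[0,0,0],0.1],[[0,0,0.5],[0,0,0],0.4],[[0,0,0.5],[0,0,0],0.4],[[0,0,-30],[0,0,0],0.5],[[0,0,-90],[0,0,0],0.6],[[0,0,-135],[0,0,0],0.6],[[0,0,-135],[0,0,0],0.6],[[0,0,-135],[0,0,0],0.6]]}}

```text
time: 8.93
tool_pos: [0.623, -0.0898, 0.1924]
ee_rot: [-3.14, -0.0, 1.509]
wrist_force: [-0.5, 0.4, -1.4]
width: 0.0754
```

```bash
sed -i 's/^D=dict.*/dz=float(sys.argv[5]) if len(sys.argv)>5 else 0\nD=dict(a=(.046+dz,.024),b=(.066+dz,.018),c=(.086+dz,.022),d=(.106+dz,.016))/' look.py
python3 look.py d .623 -.089 w4 .011; python3 -c "
from h import *
go(.452,.300,.17,86.4)"
```

```text
[(array([ 303,  185,   38,   41, 1261], dtype=int32), array([ 0.6229, -0.0898]), 0.74)]
[(array([322., 185.]), array([ 0.6228, -0.0982,  0.0351]), 6.89), (array([322.,  89.]), array([ 0.6286, -0.0042,  0.029 ]), 0.28)]
[ 0.62303345 -0.08980303  0.19242895]
at [ 0.6225 -0.0897  0.1912] [-1.798e+02 -3.000e-02  8.647e+01] t 8.97 w 0.075
shift [ 378.4 -194.1   22.1] turn [-0.2  -0.03  0.07]
```

jar_d stands within 1 mm of its mark. Next is jar_c.

>>> {"api": "move_arm", "payload": {"targets": [[[378,-194,0],[0,0,0],0.7],[[378,-194,0],[0,0,0],0.7],[[378,-194,0],[0,0,0],0.7],[[378,-194,0],[0,0,0],0.7],[[378,-194,0],[0,0,0],0.7],[[378,-194,0],[0,0,0],0.7],[[378,-194,22],[0,0,0],0.7],[[378,-194,22],[0,0,0],0.7],[[378,-194,22],[0,0,0],0.7],[[378,-194,22],[0,0,0],0.7],[[378,-194,22],[0,0,0],0.7]]}}

```text
time: 10.35
tool_pos: [0.4539, 0.2983, 0.1718]
ee_rot: [3.141, -0.0, 1.507]
wrist_force: [0.8, -0.2, -0.3]
width: 0.0801
```

```bash
python3 look.py c .452 .300 w5; python3 -c "
from h import *
go(.452,.300,.046,86.4)"
```

```text
[(array([ 288,  162,   53,   55, 2266], dtype=int32), array([0.4493, 0.3085]), 1.18)]
[]
[0.45394014 0.29832939 0.17178808]
at [0.4539 0.2985 0.1718] [ 1.7996e+02 -1.0000e-02  8.6360e+01] t 10.4 w 0.08
shift [  1.4  -2.  125.8] turn [ 0.04 -0.01 -0.04]
```

View pics/w5.png

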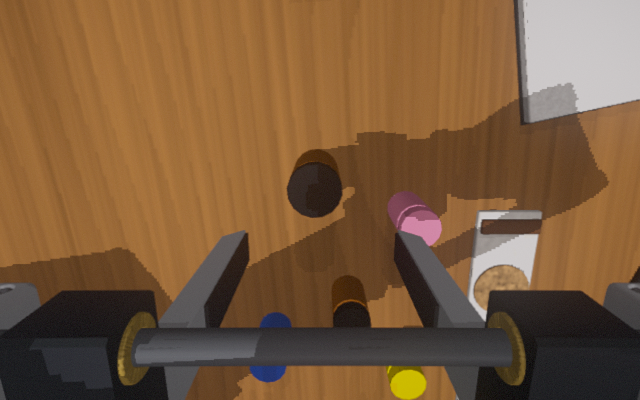

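jar_c's lid is at (315,190), which gives (0.449, 0.3085). The pink look-alike is at (415,220) and the fingers clear it.

>>> {"api": "move_arm", "payload": {"targets": [[[9.7,-5,0],[0,0,0],0.5],[[9.7,-5,40],[0,0,0],0.5],[[9.7,-5,90],[0,0,0],0.5],[[9.7,-5,125],[0,0,0],0.5],[[9.7,-5,135],[0,0,0],0.5],[[9.7,-5,135],[0,0,0],0.5],[[9.7,-5,135],[0,0,0],0.5]]}}

```text
time: 11.28
tool_pos: [0.4501, 0.3102, 0.0387]
ee_rot: [3.138, -0.002, 1.509]
wrist_force: [0.2, 0.4, 0.5]
width: 0.0704
```

```bash
python3 look.py c .449 .308 w6
```

```text
[(array([ 212,  240,   45,   93, 1521], dtype=int32), array([0.4254, 0.2918]), 3.35)]
[]
[0.45010567 0.3102463  0.03866597]
```

View pics/w6.png

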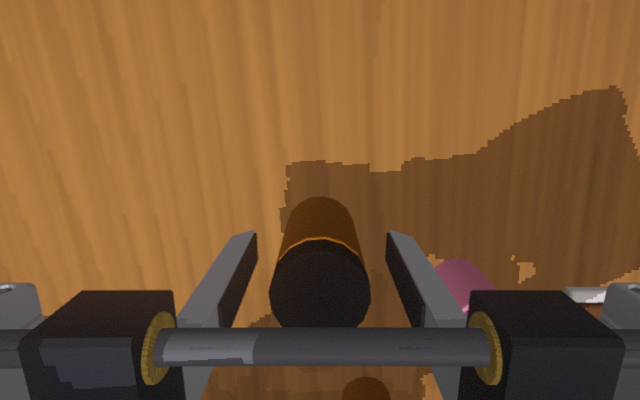

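jar_c sits between the fingers, with its lid centre near (321,285). I'll close and lift.

>>> {"api": "move_arm", "payload": {"targets": [[[0,0,0],[0,0,0],-1],[[0,0,0],[0,0,0],-1],[[0,0,0],[0,0,0],-1],[[0,0,0],[0,0,0],-1],[[0,0,0],[0,0,0],-1],[[0,0,-10],[0,0,0],-1],[[0,0,-40],[0,0,0],-1],[[0,0,-80],[0,0,0],-1],[[0,0,-120],[0,0,0],-1],[[0,0,-120],[0,0,0],-1],[[0,0,-120],[0,0,0],-1]]}}

```text
time: 12.7
tool_pos: [0.4478, 0.3089, 0.1548]
ee_rot: [-3.139, 0.002, 1.509]
wrist_force: [0.2, 0.4, -1.8]
width: 0.0436
```

```bash
python3 -c "
from h import *
go(.6285,-.0035,.16,86.4)"
```

```text
at [0.4478 0.3089 0.1548] [-1.7987e+02  9.0000e-02  8.6470e+01] t 12.7 w 0.0436
shift [-300.7  199.6   -5.2] turn [-0.13  0.09  0.07]
```

>>> {"api": "move_arm", "payload": {"targets": [[[-30,20,-5],[0,0,0],-1],[[-75,50,-5],[0,0,0],-1],[[-125,83,-5],[0,0,0],-1],[[-175,116,-5],[0,0,0],-1],[[-225,149,-5],[0,0,0],-1],[[-265,176,-5],[0,0,0],-1],[[-290,192,-5],[0,0,0],-1],[[-301,199.5,-5],[0,0,0],-1],[[-301,199.5,-5],[0,0,0],-1],[[-301,199.5,-5],[0,0,0],-1],[[-301,199.5,-5],[0,0,0],-1]]}}

```text
time: 14.08
tool_pos: [0.6288, -0.002, 0.1616]
ee_rot: [-3.142, -0.0, 1.511]
wrist_force: [-0.0, -0.1, -1.5]
width: 0.0433
```

```bash
python3 look.py c .6285 -.004 w7;python3 -c "
from h import *
go(.6285,-.0035,.05,86.4)"
```

```text
[]
[(array([322.,  92.]), array([0.634 , 0.0805, 0.0289]), 0.26)]
[ 0.62884225 -0.00200486  0.16162321]
at [ 0.6289 -0.0022  0.1618] [ 1.7998e+02 -1.0000e-02  8.6560e+01] t 14.12 w 0.0434
shift [ -1.4  -0.4 111.8] turn [ 0.02 -0.01  0.16]
```

>>> {"api": "move_arm", "payload": {"targets": [[[-1.4,-0.4,45],[0,0,0.1],-1],[[-1.4,-0.4,85],[0,0,0.1],-1],[[-1.4,-0.4,103],[0,0,0.1],-1],[[-1.4,-0.4,108],[0,0,0.1],-1],[[-1.4,-0.4,110],[0,0,0.1],-1],[[-1.4,-0.4,111],[0,0,0.1],-1],[[-1.4,-0.4,111],[0,0,0.1],-1]]}}

```text
time: 15.0
tool_pos: [0.6296, -0.0049, 0.0518]
ee_rot: [3.139, 0.0, 1.507]
wrist_force: [-0.2, -0.1, -1.5]
width: 0.0435
```

>>> {"api": "move_arm", "payload": {"targets": [[[0,0,0.7],[0,0,0],-1],[[0,0,1.4],[0,0,0],-1],[[0,0,1.5],[0,0,0],-1]]}}

```text
time: 15.38
tool_pos: [0.6287, -0.0048, 0.0489]
ee_rot: [-3.141, 0.0, 1.507]
wrist_force: [-0.6, -0.7, -1.6]
width: 0.0439
```

>>> {"api": "move_arm", "payload": {"targets": [[[1,0,0.5],[0,0,0],-1],[[1,0,1],[0,0,0],-1],[[1,0,1],[0,0,0],-1]]}}

```text
time: 15.75
tool_pos: [0.6288, -0.0037, 0.0479]
ee_rot: [-3.141, 0.0, 1.507]
wrist_force: [0.1, 0.1, -1.4]
width: 0.0435
```

>>> {"api": "move_arm", "payload": {"targets": [[[0,0,0.6],[0,0,0],-1],[[0,0,1.2],[0,0,0],-1],[[0,0,1.2],[0,0,0],-1]]}}

```text
time: 16.12
tool_pos: [0.6289, -0.0038, 0.0477]
ee_rot: [3.141, 0.0, 1.507]
wrist_force: [-2.1, -0.6, 4.3]
width: 0.0437
```

Contact again. I'll release, rise and check.

>>> {"api": "move_arm", "payload": {"targets": [[[0,0,0.3],[0,0,0],-0.05],[[0,0,0.3],[0,0,0],0.2],[[0,0,0.3],[0,0,0],0.5],[[0,0,0.3],[0,0,0],0.5],[[0,0,-30],[0,0,0],0.5],[[0,0,-90],[0,0,0],0.5],[[0,0,-140],[0,0,0],0.5],[[0,0,-140],[0,0,0],0.5],[[0,0,-140],[0,0,0],0.5]]}}

```text
time: 17.25
tool_pos: [0.6285, -0.0037, 0.186]
ee_rot: [-3.141, 0.0, 1.507]
wrist_force: [0.1, -0.2, 0.5]
width: 0.0705
```

```bash
python3 look.py c .6285 -.004 w8 .011;python3 -c "
from h import *
go(.4816,.161,.16,86.4)"
```

```text
[(array([ 296,  174,   52,   54, 2201], dtype=int32), array([ 0.6282, -0.0041]), 0.72)]
[(array([322.,  91.]), array([0.6338, 0.0806, 0.029 ]), 0.3)]
[ 0.62853841 -0.00370736  0.18599051]
at [ 0.628  -0.0037  0.1847] [-179.81    0.     86.37] t 17.3 w 0.0703
shift [ 155.1 -156.4   25.2] turn [-0.19  0.   -0.03]
```

jar_c is placed within 0.5 mm. Next is jar_b.

>>> {"api": "move_arm", "payload": {"targets": [[[155,-156,0],[0,0,0],0.4],[[155,-156,0],[0,0,0],0.4],[[155,-156,0],[0,0,0],0.4],[[155,-156,25],[0,0,0],0.4],[[155,-156,25],[0,0,0],0.4],[[155,-156,25],[0,0,0],0.4],[[155,-156,25],[0,0,0],0.4],[[155,-156,25],[0,0,0],0.4]]}}

```text
time: 18.3
tool_pos: [0.484, 0.16, 0.1622]
ee_rot: [3.141, 0.0, 1.506]
wrist_force: [-0.5, -0.0, 0.3]
width: 0.0658
```

```bash
python3 look.py b .4816 .161 w9;python3 -c "
from h import *
go(.4816,.161,.023,86.4)"
```

```text
[(array([ 288,  163,   42,   44, 1499], dtype=int32), array([0.4744, 0.1713]), 0.43)]
[]
[0.48395426 0.16004489 0.16215447]
at [0.4838 0.1602 0.1621] [179.96  -0.    86.29] t 18.35 w 0.0657
shift [  0.7  -2.3 139.1] turn [ 0.04 -0.   -0.11]
```

View pics/w9.png

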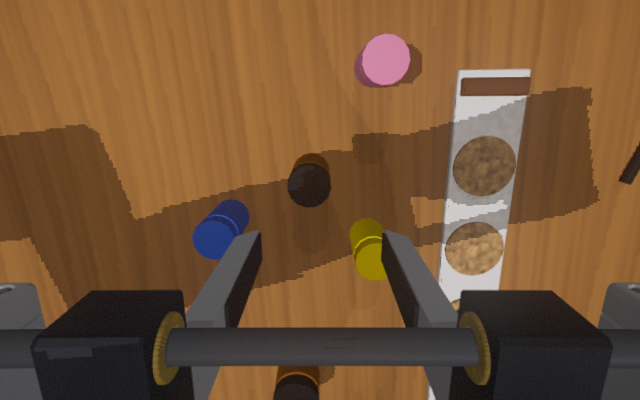

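jar_b's lid is at (309,184), which gives (0.4744, 0.1713). Blue is at (215,235) and yellow at (375,255), and both are clear of the fingers' path.

>>> {"api": "move_arm", "payload": {"targets": [[[10.5,-10,0],[0,0,0],0.4],[[10.5,-10,30],[0,0,0],0.4],[[10.5,-10,85],[0,0,0],0.4],[[10.5,-10,125],[0,0,0],0.4],[[10.5,-10,138],[0,0,0],0.4],[[10.5,-10,138],[0,0,0],0.4],[[10.5,-10,138],[0,0,0],0.4]]}}

```text
time: 19.23
tool_pos: [0.4753, 0.1725, 0.026]
ee_rot: [3.138, -0.001, 1.507]
wrist_force: [0.2, 0.7, 0.1]
width: 0.0659
```

```bash
python3 look.py b .4744 .1713 w10;python3 -c "
from h import *
go(.4744,.1713,.023,86.4)"
```

```text
[(array([ 169,  236,  306,  104, 5819], dtype=int32), array([0.4888, 0.155 ]), 28.71), (array([ 281,  239,   79,   82, 5093], dtype=int32), array([0.4742, 0.1711]), 0.28)]
[]
[0.47534353 0.17248556 0.02599562]
at [0.4754 0.1725 0.0261] [ 1.7976e+02 -7.0000e-02  8.6370e+01] t 19.27 w 0.0661
shift [-1.2 -0.9  3.1] turn [ 0.24 -0.07 -0.03]
```

View pics/w10.png

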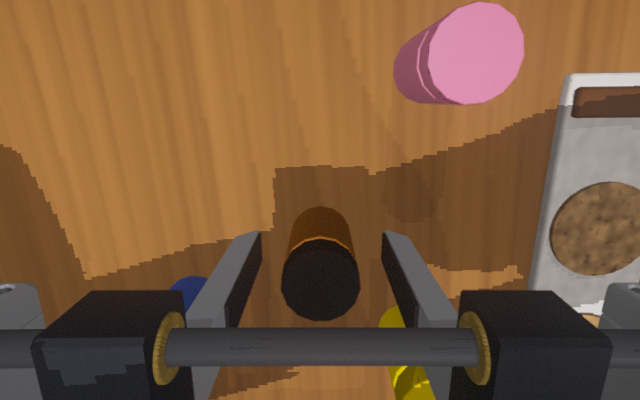

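jar_b is between the fingers and matches the fit. I'll make a small trim, close and lift.

>>> {"api": "move_arm", "payload": {"targets": [[[-1.2,-0.8,2],[0,0,0],0.4],[[-1.2,-0.8,2],[0,0,0],-1],[[-1.2,-0.8,2],[0,0,0],-1],[[-1.2,-0.8,2],[0,0,0],-1],[[-1.2,-0.8,2],[0,0,0],-1],[[-1.2,-0.8,2],[0,0,0],-1],[[-1.2,-0.8,-10],[0,0,0],-1],[[-1.2,-0.8,-40],[0,0,0],-1],[[-1.2,-0.8,-80],[0,0,0],-1],[[-1.2,-0.8,-110],[0,0,0],-1],[[-1.2,-0.8,-110],[0,0,0],-1],[[-1.2,-0.8,-110],[0,0,0],-1]]}}

```text
time: 20.78
tool_pos: [0.472, 0.1706, 0.1326]
ee_rot: [-3.14, 0.001, 1.507]
wrist_force: [0.2, 0.8, -1.4]
width: 0.036
```

```bash
python3 -c "
from h import *
go(.6338,.0806,.136,86.4)"
```

```text
at [0.472  0.1706 0.1326] [-1.7989e+02  4.0000e-02  8.6370e+01] t 20.77 w 0.036
shift [-79.6 167.2  -3.7] turn [-0.11  0.04 -0.03]
```

>>> {"api": "move_arm", "payload": {"targets": [[[-14,30,-4],[0,0,0],-1],[[-35,74,-4],[0,0,0],-1],[[-55,116,-4],[0,0,0],-1],[[-72,152,-4],[0,0,0],-1],[[-79.5,167,-4],[0,0,0],-1],[[-79.5,167,-4],[0,0,0],-1],[[-79.5,167,-4],[0,0,0],-1],[[-79.5,167,-4],[0,0,0],-1]]}}

```text
time: 21.78
tool_pos: [0.6335, 0.0818, 0.1381]
ee_rot: [-3.142, -0.0, 1.509]
wrist_force: [-0.1, 0.6, -0.6]
width: 0.0356
```

```bash
python3 -c "
from h import *
im=viewer.snapshot('wrist')[:,:,::-1].copy();print(corks(im,cam('wrist')))
go(.6338,.0806,.036,86.4)"
```

```text
[(array([322.,  90.]), array([0.6393, 0.1653, 0.029 ]), 0.26)]
at [0.6336 0.0817 0.1382] [ 1.7998e+02 -1.0000e-02  8.6440e+01] t 21.82 w 0.0355
shift [ -1.1   0.2 102.2] turn [ 0.02 -0.01  0.04]
```

>>> {"api": "move_arm", "payload": {"targets": [[[0,0,45],[0,0,0],-1],[[0,0,80],[0,0,0],-1],[[0,0,96],[0,0,0],-1],[[0,0,100],[0,0,0],-1],[[0,0,101.5],[0,0,0],-1],[[0,0,102.5],[0,0,0],-1],[[0,0,102.5],[0,0,0],-1]]}}

```text
time: 22.7
tool_pos: [0.6351, 0.0809, 0.0364]
ee_rot: [3.14, -0.0, 1.507]
wrist_force: [-0.2, 0.1, -0.3]
width: 0.0358
```

>>> {"api": "move_arm", "payload": {"targets": [[[0,0,0.7],[0,0,0],-1],[[0,0,1.4],[0,0,0],-1],[[0,0,1.5],[0,0,0],-1]]}}

```text
time: 23.08
tool_pos: [0.6343, 0.0808, 0.0336]
ee_rot: [-3.141, 0.0, 1.507]
wrist_force: [-0.3, -0.2, -0.8]
width: 0.0358
```

>>> {"api": "move_arm", "payload": {"targets": [[[0,0,0.6],[0,0,0],-1],[[0,0,1.2],[0,0,0],-1],[[0,0,1.2],[0,0,0],-1]]}}

```text
time: 23.45
tool_pos: [0.6344, 0.0809, 0.0329]
ee_rot: [3.142, 0.0, 1.507]
wrist_force: [-1.8, 0.6, 0.7]
width: 0.0357
```

>>> {"api": "move_arm", "payload": {"targets": [[[0,0,0.6],[0,0,0],-1],[[0,0,0.6],[0,0,0],-0.2],[[0,0,0.6],[0,0,0],0.1],[[0,0,0.6],[0,0,0],0.4],[[0,0,0.6],[0,0,0],0.4],[[0,0,-30],[0,0,0],0.4],[[0,0,-90],[0,0,0],0.5],[[0,0,-145],[0,0,0],0.5],[[0,0,-145],[0,0,0],0.5],[[0,0,-145],[0,0,0],0.5]]}}

```text
time: 24.7
tool_pos: [0.6342, 0.0809, 0.177]
ee_rot: [-3.141, 0.0, 1.507]
wrist_force: [-0.3, 0.1, 0.3]
width: 0.0705
```

```bash
python3 look.py b .6338 .0806 w11 .011;python3 -c "
from h import *
go(.4433,-.0602,.15,86.4)"
```

```text
[(array([ 301,  174,   41,   42, 1392], dtype=int32), array([0.6336, 0.0825]), 0.52)]
[(array([321., 182.]), array([0.6334, 0.0779, 0.0309]), 2.79), (array([321.,  90.]), array([0.6388, 0.1655, 0.0289]), 0.28)]
[0.6341704  0.08086499 0.17701434]
at [0.6335 0.0808 0.1756] [-1.7982e+02  3.0000e-02  8.6370e+01] t 24.75 w 0.0704
shift [-152.8 -180.9   26.2] turn [-0.18  0.03 -0.03]
```

jar_b is within 2 mm. The last one is jar_a.

>>> {"api": "move_arm", "payload": {"targets": [[[-153,-181,0],[0,0,0],0.6],[[-153,-181,0],[0,0,0],0.6],[[-153,-181,0],[0,0,0],0.6],[[-153,-181,0],[0,0,0],0.6],[[-153,-181,26],[0,0,0],0.6],[[-153,-181,26],[0,0,0],0.6],[[-153,-181,26],[0,0,0],0.6],[[-153,-181,26],[0,0,0],0.6]]}}

```text
time: 25.75
tool_pos: [0.4447, -0.0601, 0.152]
ee_rot: [3.141, 0.0, 1.508]
wrist_force: [0.0, -0.1, -0.0]
width: 0.0756
```

```bash
python3 look.py a .4433 -.0602 w12;python3 -c "
from h import *
go(.4433,-.0602,.013,86.4)"
```

```text
[(array([ 293,  169,   54,   55, 2267], dtype=int32), array([ 0.4445, -0.0602]), 2.13)]
[]
[ 0.44474293 -0.06011975  0.15196227]
at [ 0.4448 -0.0601  0.1521] [1.7996e+02 1.0000e-02 8.6420e+01] t 25.8 w 0.0753
shift [-1.000e-01 -1.600e+00  1.391e+02] turn [0.04 0.01 0.02]
```

View pics/w12.png

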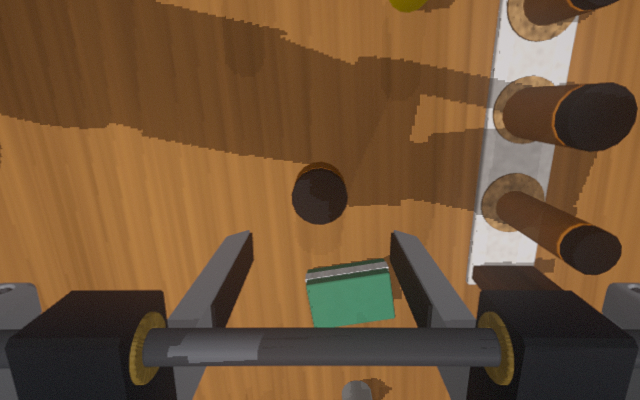

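jar_a's lid is at (320,197), already centred. I'll go down.

>>> {"api": "move_arm", "payload": {"targets": [[[0,-1.2,30],[0,0,0],0.6],[[0,-1.2,80],[0,0,0],0.6],[[0,-1.2,120],[0,0,0],0.6],[[0,-1.2,135],[0,0,0],0.6],[[0,-1.2,138],[0,0,0],0.6],[[0,-1.2,138],[0,0,0],0.6],[[0,-1.2,138],[0,0,0],0.6]]}}

```text
time: 26.68
tool_pos: [0.4444, -0.0607, 0.0153]
ee_rot: [3.138, 0.001, 1.507]
wrist_force: [0.1, -0.3, -0.5]
width: 0.0751
```

```bash
python3 look.py a .4445 -.0602 w13;python3 -c "
from h import *
go(.4445,-.0602,.013,86.4)"
```

```text
[(array([ 269,  222,   99,   97, 7648], dtype=int32), array([ 0.4424, -0.0617]), 0.41), (array([ 390,  237,   42,   92, 1571], dtype=int32), array([ 0.4702, -0.0875]), 4.19), (array([ 213,  241,   40,   87, 1242], dtype=int32), array([ 0.4155, -0.0825]), 3.59)]
[]
[ 0.44436902 -0.06067995  0.01534548]
at [ 0.4441 -0.0606  0.0151] [1.7982e+02 4.0000e-02 8.6370e+01] t 26.73 w 0.0751
shift [0.4 0.3 2.1] turn [ 0.18  0.04 -0.03]
```

View pics/w13.png

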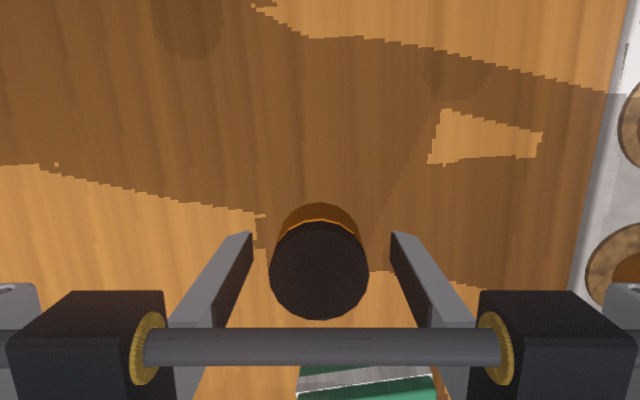

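>>> {"api": "move_arm", "payload": {"targets": [[[-1,-1.5,2],[0,0,0],0.6],[[-1,-1.5,2],[0,0,0],-1],[[-1,-1.5,2],[0,0,0],-1],[[-1,-1.5,2],[0,0,0],-1],[[-1,-1.5,2],[0,0,0],-1],[[-1,-1.5,2],[0,0,0],-1],[[-1,-1.5,-10],[0,0,0],-1],[[-1,-1.5,-40],[0,0,0],-1],[[-1,-1.5,-80],[0,0,0],-1],[[-1,-1.5,-120],[0,0,0],-1],[[-1,-1.5,-125],[0,0,0],-1],[[-1,-1.5,-125],[0,0,0],-1],[[-1,-1.5,-125],[0,0,0],-1]]}}

```text
time: 28.35
tool_pos: [0.4401, -0.0609, 0.1365]
ee_rot: [-3.138, -0.001, 1.507]
wrist_force: [0.1, 0.6, -0.6]
width: 0.0476
```

```bash
python3 -c "
from h import *
go(.639,.1653,.14,86.4)"
```

```text
at [ 0.4401 -0.0609  0.1365] [-1.7978e+02 -4.0000e-02  8.6370e+01] t 28.35 w 0.0476
shift [238.3 184.2  -4. ] turn [-0.22 -0.04 -0.03]
```

>>> {"api": "move_arm", "payload": {"targets": [[[30,23,-4],[0,0,0],-1],[[72,56,-4],[0,0,0],-1],[[114,88,-4],[0,0,0],-1],[[156,120,-4],[0,0,0],-1],[[198,153,-4],[0,0,0],-1],[[226,175,-4],[0,0,0],-1],[[238,184,-4],[0,0,0],-1],[[238,184,-4],[0,0,0],-1],[[238,184,-4],[0,0,0],-1],[[238,184,-4],[0,0,0],-1]]}}

```text
time: 29.6
tool_pos: [0.6396, 0.1636, 0.143]
ee_rot: [3.141, 0.0, 1.506]
wrist_force: [0.2, 0.2, -0.5]
width: 0.0473
```

```bash
python3 -c "
from h import *
go(.639,.1653,.027,86.4)"
```

```text
at [0.6396 0.1636 0.143 ] [1.7999e+02 2.0000e-02 8.6300e+01] t 29.6 w 0.0473
shift [  1.7  -0.7 116. ] turn [ 0.01  0.02 -0.1 ]
```

>>> {"api": "move_arm", "payload": {"targets": [[[1.7,-0.7,45],[0,0,0],-1],[[1.7,-0.7,90],[0,0,0],-1],[[1.7,-0.7,110],[0,0,0],-1],[[1.7,-0.7,114],[0,0,0],-1],[[1.7,-0.7,116],[0,0,0],-1],[[1.7,-0.7,116.5],[0,0,0],-1],[[1.7,-0.7,116.5],[0,0,0],-1]]}}

```text
time: 30.48
tool_pos: [0.6404, 0.1666, 0.0276]
ee_rot: [3.139, -0.001, 1.507]
wrist_force: [0.1, -0.4, -0.9]
width: 0.0476
```

>>> {"api": "move_arm", "payload": {"targets": [[[0,0,0.7],[0,0,0],-1],[[0,0,1.4],[0,0,0],-1],[[0,0,1.5],[0,0,0],-1]]}}

```text
time: 30.85
tool_pos: [0.6393, 0.1664, 0.0244]
ee_rot: [-3.141, 0.0, 1.507]
wrist_force: [-0.1, -0.2, -1.0]
width: 0.0476
```

>>> {"api": "move_arm", "payload": {"targets": [[[-0.8,0,0.6],[0,0,0],-1],[[-0.8,0,1.2],[0,0,0],-1],[[-0.8,0,1.2],[0,0,0],-1]]}}

```text
time: 31.22
tool_pos: [0.6393, 0.1656, 0.0232]
ee_rot: [-3.141, 0.0, 1.507]
wrist_force: [-0.1, 0.6, -1.3]
width: 0.0478
```

>>> {"api": "move_arm", "payload": {"targets": [[[0,0,0.5],[0,0,0],-1],[[0,0,1],[0,0,0],-1],[[0,0,1],[0,0,0],-1]]}}

```text
time: 31.6
tool_pos: [0.6394, 0.1656, 0.0226]
ee_rot: [3.141, 0.0, 1.507]
wrist_force: [0.4, 0.2, 1.0]
width: 0.0476
```

Contact is starting. I'll press a hair more, release, rise, and then shift back along the strip for a final look.

>>> {"api": "move_arm", "payload": {"targets": [[[0,0,0.6],[0,0,0],-1],[[0,0,0.6],[0,0,0],0.1],[[0,0,0.6],[0,0,0],0.4],[[0,0,0.6],[0,0,0],0.6],[[0,0,0.6],[0,0,0],0.6],[[0,0,-30],[0,0,0],0.6],[[0,0,-90],[0,0,0],0.6],[[0,0,-150],[0,0,0],0.6],[[0,0,-210],[0,0,0],0.6],[[-40,0,-240],[0,0,0],0.6],[[-70,0,-240],[0,0,0],0.6],[[-70,0,-240],[0,0,0],0.6],[[-70,0,-240],[0,0,0],0.6],[[-70,0,-240],[0,0,0],0.6]]}}

```text
time: 33.35
tool_pos: [0.6347, 0.0968, 0.2615]
ee_rot: [-3.14, -0.0, 1.509]
wrist_force: [0.7, 0.1, -0.5]
width: 0.0751
```

```bash
python3 look.py a .639 .165 w14 .011
python3 - <<'E'
from h import *
o=status.get_obs();c=cam("wrist",o);im=cv2.imread("pics/w14.png")
for n,h,r,q in(("b",.077,.018,(.6338,.0806)),("c",.097,.022,(.6285,-.0042)),("d",.117,.016,(.6231,-.0891))):print(n,lids(im,c,h,r,np.array(q),tol=.03))
s=viewer.snapshot("scene")[:,:,::-1][120:290,140:480];cv2.imwrite("pics/end.png",cv2.resize(s,None,fx=2.3,fy=2.3))
E
```

```text
[]
[(array([322., 178.]), array([0.6337, 0.0789, 0.0303]), 2.32), (array([322., 106.]), array([0.639 , 0.1657, 0.0288]), 0.41), (array([322.,  39.]), array([0.6437, 0.2381, 0.0201]), 8.21)]
[0.63472261 0.09684991 0.26149639]
b [(array([307, 173,  31,  32, 823], dtype=int32), array([0.634 , 0.0825]), 0.7)]
c [(array([ 304,  251,   37,   39, 1030], dtype=int32), array([ 0.6274, -0.0047]), 6.12)]
d []
```

View pics/end.png

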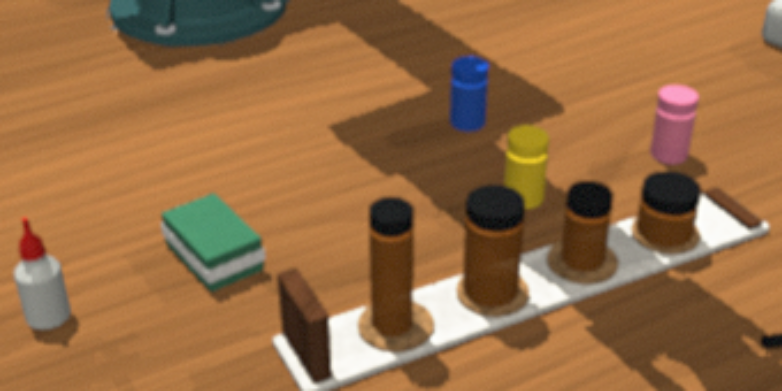

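View pics/w14.png

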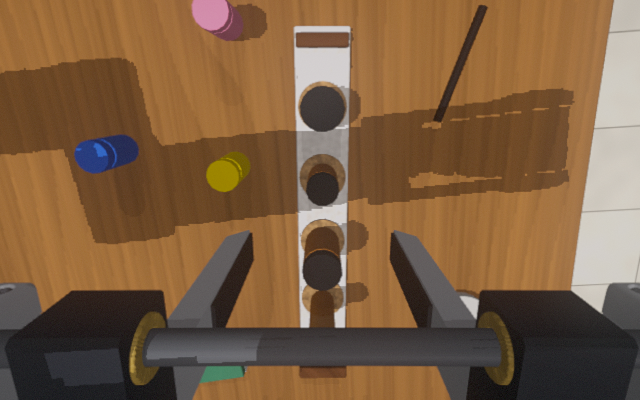

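All four jars stand upright on their corks in height order. In the wrist view jar_a's lid is at (322,108) over its cork at (322,106). In the scene crop the dropper is at (40,290), clear of the strip and still upright. Handing in.

Run:
```python
from h import *
from bench import order
print(ray(cam("wrist"),[(322,108)],.057)[0].round(4), status.get_obs()['time'])
print(order.close_job())
```

```text
[0.6392 0.1648 0.057 ] 33.45
the job is handed in; nothing more can be done
None
```

All four amber jars stand upright on the cork marks. From the end stop outwards they are jar_d (tallest), jar_c, jar_b and jar_a (shortest). I handed the job in at about 33.5 s of robot time, with the gripper open and well above the jars.

- **Placement:** The wrist camera put jar_d and jar_c within about 1 mm of their mark centres, and jar_b about 2 mm off along the strip. jar_a reads within about 1 mm, but from a lid position I read off the picture by eye, because the automatic lid fit found nothing there.
- **Set-down:** I lowered each jar in small steps until the force reading changed, then opened the gripper. That change was clear for jar_d (about 6 N) and jar_c (about 4 N), and slight for jar_b and jar_a.
- **Failed checks:** In the last wrist picture the jar_c fit was poor (6 mm residual, though its position agreed to about 1 mm). jar_d's lid was hidden by the gripper, so its figure dates from just after it was placed. The last scene picture shows both standing on their marks.
- **Left alone:** I never moved the dropper bottle. It was upright and clear in the last picture, though I did not measure its position again. The blue, yellow and pink look-alikes were also left alone.
- **Camera disagreement:** At the start the side camera placed the marks about 8–9 mm further along the strip than the scene camera. I used the wrist camera's fits for every placement.

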